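# Raise the case's sash to its height stop and bring out the cruet stand

## Task

Push up under the lip of the display case's glass sash until the right end of the lip rests lightly against the rubber foot of the brass height stop: feel for it, and do not force it. Leave the sash up there against the foot, then take the cruet stand by its grip post and slide it straight out along the counter until all of it stands clear in front of the sash's lip, upright. Do not bump the sash with the stand, and leave everything else where it is.

Things in the scene. Friction and masses are not known exactly. Their poses are not given: they have to be found in the camera images.
- case: Glazed walnut display case on the counter, open on top, fixed. Origin: on the counter, middle of the plane of the front faces of its two front posts; x points into the case (away from the robot), y left, z up. Posts 30 mm wide, 500 high, inner faces at y +-170 mm; sides at y +-185 run back to a 50 mm high rear rail at x 227 to 243. No floor board: things inside stand on the counter.
- sash: Glazed sash sliding straight up and down between the posts, 0.8 kg, spring balanced, about 4 N friction either way, stays where left. Axes as the case's. Origin: middle of the front lower edge of its lip, 30 mm in front of the case's origin, 80 to 110 mm above the counter at the start. Its frame and glass lie 30 to 48 mm behind the origin and reach 200 mm above it.
- lip_middle (a point): Middle of the underside of the lip along the sash's foot: a walnut board 400 mm wide, 30 mm deep (x), 14 mm thick, standing out towards the robot and passing in front of the posts. Push up under it. The point is 15 mm behind the lip's front edge.
- stop: Height stop, marking how high the sash is to go: brass bracket on the front of the right post (case y -185 mm), right over the right end of the lip. Origin: underside of its arm (12 mm thick), on the axis of a vertical screw, 15 mm in front of the post; axes as the case's. The screw carries a black rubber foot, described at stop_axis.
- stop_axis (a point): The same point as the stop's origin. Below it hangs the rubber foot, 22 mm across: its flat underside is 16 to 30 mm below this point, set differently each time and not measured, so find it by feel. It is springy: 2.5 N per mm, 7 mm at most. The lip's top (14 mm above its underside) comes up against it.
- cruet: Loose cruet stand in the case, 0.5 to 0.95 kg: walnut base 110 (x) x 130 (y) x 14 mm; two white canisters on its far half, tops 124 mm high, beginning 39 mm behind the axis of the grip post. Origin: centre of the underside; z up, x away from the grip post.
- cruet_grip (a point): On the axis of the cruet stand's upright square grip post (14 x 14 mm, top 76 mm above the counter), 45 mm above the counter; 40 mm in front (-x) of the stand's origin. Axes as the stand's. There is open space in front and at both sides of the post.
- sugar_bowl: White bowl, 68 mm across, 55 mm high, loose, inside the case beside the cruet stand. Origin: centre of the underside. To be left alone.
- spice_jar: Amber glass jar with brass cap, 48 mm across, 85 mm high, loose, inside the case beside the cruet stand. Origin: centre of the underside. To be left alone.
- mug: White mug, 80 mm across, 90 mm high, loose, beside the case. Origin: centre of the underside. To be left alone.
- oil_bottle: Green glass bottle, 64 mm across, 190 mm high, loose, beside the case. Origin: centre of the underside. To be left alone.
- bowl: Blue bowl, 120 mm across, 50 mm high, loose, in front of the case to one side. Origin: centre of the underside. To be left alone.
- spoon: Wooden spoon lying on the counter in front of the case to one side. Origin: middle of its underside. To be left alone.
- pepper_mill: Turned wooden mill, 52 mm across, 150 mm high, loose, beside the case. Origin: centre of the underside. To be left alone.
There are look-alikes about, which are no part of the job. What is shaped like the cruet but green, orange or pink is not meant.

How it is judged (in metres and radians):
On the way, in this order (a step that is already met when the one before it is completed fails the run):
1. the sash is pushed up so that its lip bears on the foot of the height stop (contact force between sash and stop above 1 N), for 0.2 s.
2. the cruet stand is out of the case, clear in front of the lip (x of cruet in the frame of case below -0.086 m), for 0.1 s.
At the end, for the whole second after the job is handed in: The sash rests against the foot of the height stop (over 0.3 N between them); the cruet stand is at rest on the counter, upright within 0.05 rad, its origin 86 to 250 mm in front of the case's origin (base clear of the lip) and within 150 mm of it sideways (contact force between sash and stop above 0.3 N and linear speed of sash below 0.005 m/s and x of cruet in the frame of case between -0.25 and -0.086 m and y of cruet in the frame of case between -0.15 and 0.15 m and angle between cruet's own z axis and vertical below 0.05 rad and height (world z) of cruet below 0.005 m and linear speed of cruet below 0.01 m/s); the robot touches nothing.
It fails at once if the sash is forced against the height stop (more than 14 N) (contact force between sash and stop above 14 N).
It fails at once if the cruet stand bumps the sash (more than 3 N) (contact force between cruet and sash above 3 N).
It fails at once if the cruet stand is tipped or lifted off the counter (angle between cruet's own z axis and vertical above 0.25 rad or height (world z) of cruet above 0.02 m).
It fails at once if one of the other things is moved more than 20 mm (distance of any of sugar_bowl, spice_jar, mug, oil_bottle, bowl, spoon, pepper_mill from where it was at the start of the episode above 0.02 m).
It also fails if it takes over 64 s, if anything falls off the work surface, if the arm or the gripper's body presses on something with over 40 N, if the wrist force passes 120 N, or if a joint passes its speed limit or range.

## Robot

A 6-joint arm with a two-finger parallel gripper is mounted at the origin on the work surface. World frame = base frame: x ahead of the robot, y to its left, z up, the work surface at z = 0. Lengths are in mm, angles in rad, forces in N, time in s.
With the tool pointing down it reaches from about 350 to 950 mm from the base axis. Payload 17.4 kg.
Tool frame: the origin (TCP) lies at the very end of the fingers, on their centre line; the grasp point (between the pads) lies 19 mm behind it; z points along the fingers, y is the line along which they close (so a half turn about z gives the same grasp; the last joint's range is limited). The gripper opens to 93 mm and grips with 3 to 60 N. Pads are 15 mm wide; open, the fingers measure 128 mm over their backs; the gripper's body (75 mm by 188 mm) begins 65 mm behind the grasp point.
Start: joints at [1.261, 0.116, 1.442, -0, 1.584, -0.038], TCP at [181.222, 650.224, 218.646] pointing down, gripper open.
Joint ranges: [-2.83, 2.83], [-0.83, 2.19], [0.07, 2.5], [-1.14, 4.28], [0.01, 3], [-2.97, 2.97]. Speed limits (rad/s): [1.89, 1.89, 2.22, 3.14, 3.14, 3.14].

## Interface

Orientations are given as a rotation vector (axis times angle).
In Python, from rig import r, fingers, optics gives the robot as it stands. Calls block until the motion is done:
- r.move_to(position, orientation): joint-space move of the TCP to a pose.
- r.move_linear(position, rot=None, v=150): straight line of the TCP; rot=None keeps the orientation; v is the mean speed in mm/s.
- r.goto_joints(angles): joint-space move.
- fingers.set_gripper(opening, newtons=None): finger opening in mm; newtons is the grip in N (None keeps the last); returns when the fingers have stopped.
- r.wait(seconds).
- r.inverse_kinematics(position, orientation): joint angles nearest the present ones, or None.
- r.state(): the state.
- optics.camera(name): name is "scene" or "top" or "wrist"; returns (picture, depth): 420x560x3 uint8, red, green, blue; 420x560 float32, mm along the optical axis (not along the pixel's ray), 0 where there is no reading.
- optics.camera_params(name): a dict with "K" (3x3 intrinsics, pixels), "R" (3x3) and "t" (3): a world point X has camera coordinates R X + t. Camera axes: x right, y down, z forward; pixel columns grow to the right and rows downward; lengths in mm; the calibration is good to about 2 mm. A picture is of the moment at which its call begins: read the wrist's pose just before it. camera_params takes no time and is no camera call; for the wrist camera it gives the pose at the moment of the call.
A pose or a line that the arm cannot do raises r.MotionError and nothing moves.
- r.close_job(): hands the job in; it is judged then, once.
The state is a dict: "t": time; "joint_pos": joint angles; "joint_vel": joint speeds; "joint_torque": joint torques, N m; "position": TCP position; "orientation": TCP orientation; "ft_force": force on the tool from outside, world axes, zero at the start; "moment": the same for the moment, N m; "width": finger opening in mm; "grip_force": force on a finger pad.
Only numpy, scipy, OpenCV 4.12 (cv2) and the standard library are available. Lean on these libraries where they do the work, as an engineer would, in place of code of your own. Each camera call takes 0.05 s, during which the arm holds its last target. There are 200 camera calls.

## Working session

There is one attempt and no reset: what is moved stays moved. The work goes in short steps, each a Python script; the robot and the scene stay as the last script left them, time stands still between calls to the robot, and variables do not carry over. Pictures are saved under pics/ and viewed, at most 10 in all, crops included, and the job is handed in when it is done.

```bash
ls; mkdir -p pics; python3 - <<'E'
from rig import r, fingers, optics
import cv2,numpy as np
for n in("scene","top"):
    p,d=optics.camera(n); cv2.imwrite(f"pics/{n}0.png",p[:,:,::-1]); np.savez(f"{n}0.npz",p=p,d=d,**optics.camera_params(n))
    q=optics.camera_params(n); print(n,q["K"],q["R"],q["t"])
print(r.state())
E
```

```text
pics
scene [[421.81086497   0.         269.2646634 ]
 [  0.         421.81086497 214.30191592]
 [  0.           0.           1.        ]] [[-0.19126639  0.98150991  0.00744803]
 [ 0.71192584  0.14394846 -0.68734303]
 [-0.67570613 -0.12616318 -0.72629476]] [  67.08860119 -265.92265147 1636.93273867]
top [[389.00217664   0.         278.77950934]
 [  0.         389.00217664 207.32368334]
 [  0.           0.           1.        ]] [[ 0.0139434  -0.99972125  0.0190529 ]
 [-0.99240448 -0.01616552 -0.12195089]
 [ 0.12222489 -0.01720777 -0.99235325]] [  17.17363885  578.42132787 1067.2276919 ]
{'t': 0.1, 'joint_pos': array([ 1.26121697e+00,  1.16473349e-01,  1.44217637e+00,  3.51036902e-06,
        1.58401637e+00, -3.77937069e-02]), 'joint_vel': array([-0.00146172, -0.00098528, -0.00087002,  0.00237922, -0.00245063,
       -0.00016201]), 'joint_torque': array([ 2.67633164e-03, -7.22900677e+01, -6.23868084e+01,  7.82346376e-02,
        2.26622878e-02, -5.59587193e-05]), 'position': array([181.15436317, 650.0523981 , 217.96890412]), 'orientation': array([-4.25581404e-01, -3.11244195e+00,  1.65972324e-03]), 'ft_force': array([ 0.55350812, -0.07936493, -0.44595874]), 'moment': array([-0.02423137, -0.0093228 , -0.05279241]), 'grip_force': 0.0, 'width': 93.12189658285428}
```

View pics/scene0.png

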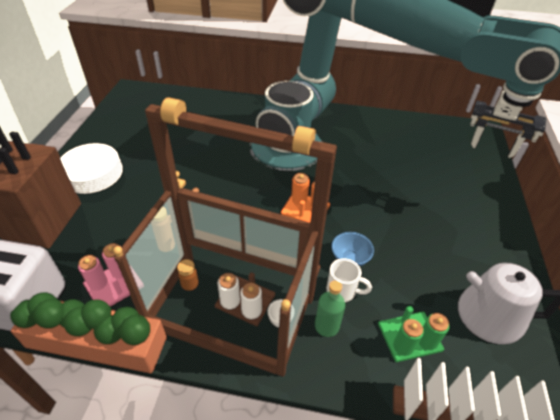

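View pics/top0.png

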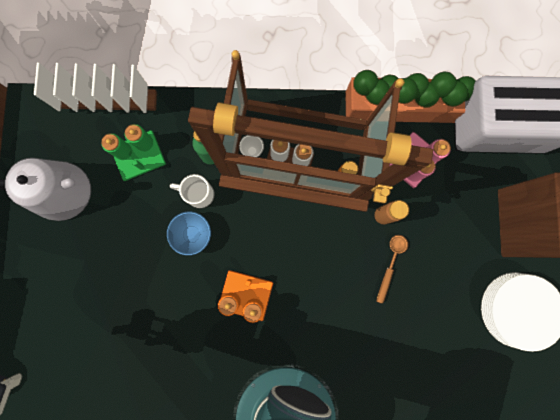

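The scene picture looks from behind the case: white canisters of the cruet at (228,292) and (251,300), jar (187,275), sugar bowl (282,312). In the top picture the sash lip runs from about (220,183) to (368,206), and the stop is the brass at (382,193). The cruet's canisters are at (280,150) and (303,154).

Stand-shaped candidates in the top picture are green (135,150), orange (245,295), pink (425,160) and walnut/white inside the case (290,152). Only the last is walnut with white canisters, so it is the one meant. Confirming in a crop.

```bash
cat > h.py <<'E'
import numpy as np,cv2
def load(n): return np.load(n+".npz")
def cloud(f):
    K,R,t,d=f["K"],f["R"],f["t"],f["d"].astype(float)
    v,u=np.mgrid[:420,:560]; c=np.stack([(u-K[0,2])/K[0,0]*d,(v-K[1,2])/K[1,1]*d,d],-1)
    w=(c-t)@R; w[d==0]=np.nan; return w
def ray(f,u,v,z):
    K,R,t=f["K"],f["R"],f["t"]; o=-R.T@t; g=R.T@np.array([(u-K[0,2])/K[0,0],(v-K[1,2])/K[1,1],1]); return o+g*(z-o[2])/g[2]
def proj(f,X):
    c=f["R"]@np.array(X,float)+f["t"]; p=f["K"]@c; return p[:2]/p[2]
E
python3 - <<'E'
from h import *
f=load("top0"); p=f["p"][:,:,::-1]
cv2.imwrite("pics/c1.png",cv2.resize(p[90:290,180:440],None,fx=3,fy=3,interpolation=cv2.INTER_CUBIC))
g=load("scene0")
cv2.imwrite("pics/c2.png",cv2.resize(g["p"][90:380,120:390,::-1],None,fx=2,fy=2,interpolation=cv2.INTER_CUBIC))
w=cloud(f)
for u,v in [(225,187),(260,191),(300,197),(340,202),(365,206),(300,192),(226,180),(382,193),(382,186),(375,188),(280,147),(303,151),(252,147),(225,117),(397,150),(210,125),(290,170)]: print((u,v),w[v,u].round(0))
ws=cloud(g)
for u,v in [(228,280),(251,287),(187,268),(187,282),(250,315),(282,310),(180,185)]: print("s",(u,v),ws[v,u].round(0))
E
```

```text
(225, 187) [623. 172.  97.]
(260, 191) [612.  78. 110.]
(300, 197) [598. -29. 106.]
(340, 202) [ 586. -135.  108.]
(365, 206) [ 576. -202.  109.]
(300, 192) [611. -29. 109.]
(226, 180) [641. 169. 106.]
(382, 193) [ 577. -187.  321.]
(382, 186) [ 594. -190.  311.]
(375, 188) [ 592. -179.  295.]
(280, 147) [731.  26. 115.]
(303, 151) [720. -35. 120.]
(252, 147) [762. 107.   2.]
(225, 117) [654. 120. 550.]
(397, 150) [ 607. -147.  547.]
(210, 125) [651. 147. 519.]
(290, 170) [629.   7. 293.]
s (228, 280) [728. -33. 119.]
s (251, 287) [740.  29. 123.]
s (187, 268) [ 689. -159.   84.]
s (187, 282) [ 708. -158.   46.]
s (250, 315) [766.  30.  33.]
s (282, 310) [892. 128. 300.]
s (180, 185) [ 594. -180.  296.]
```

View pics/c1.png

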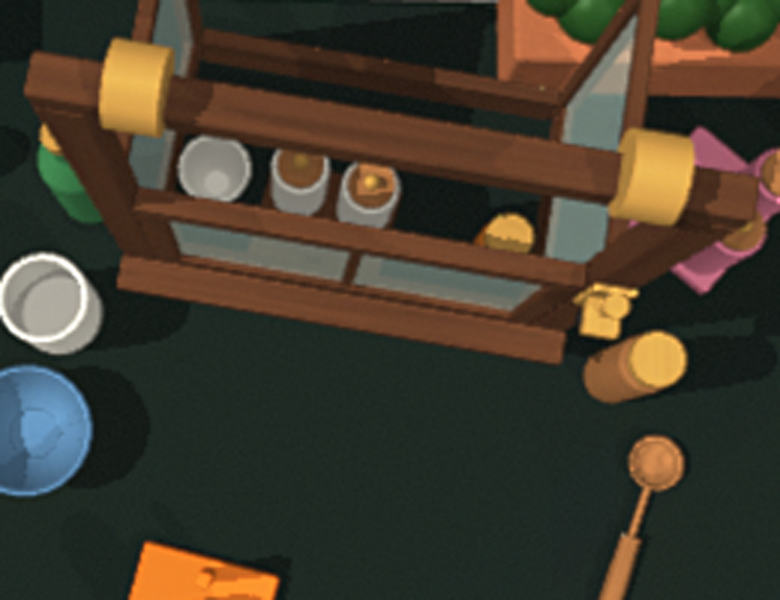

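View pics/c2.png

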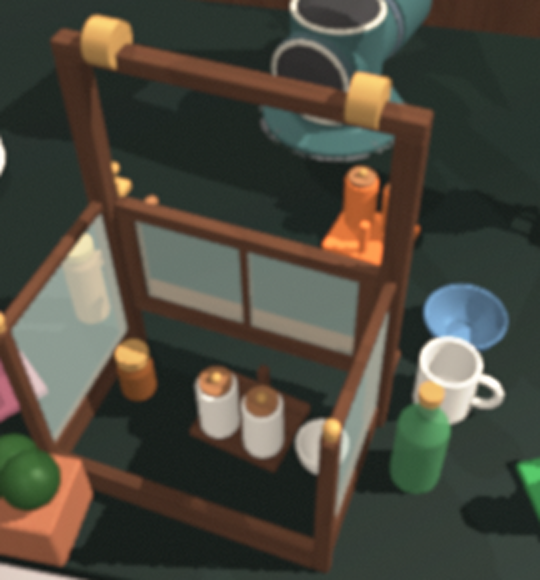

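The crops confirm it: the walnut base with two white canisters stands inside the case, with its post tip at scene (251,277) and base corners near (215,305), (257,323) and (274,292). The pepper mill stands just right of the lip's right end, at top (399,209). Now the numbers.

```bash
python3 - <<'E'
from h import *
f=load("top0"); g=load("scene0"); w=cloud(f); ws=cloud(g)
# lip top : height mask
lo=(w[...,2]>98)&(w[...,2]<116); v,u=np.mgrid[:420,:560]
m=(lo&(v>170)&(v<215)&(u>212)&(u<375)).astype(np.uint8); m=cv2.morphologyEx(m,cv2.MORPH_OPEN,np.ones((3,3)))
n,l,s,c=cv2.connectedComponentsWithStats(m); k=1+s[1:,4].argmax(); P=w[l==k]
print("lip z",np.median(P[:,2]),P[:,2].std(),len(P))
f0=P[:,:2].astype(np.float32); 
# front edge: lowest pixel per column of mask
E=[]
for uu in range(235,360):
    vv=np.where(l[:,uu]==k)[0]
    if len(vv): E.append(ray(f,uu,vv.max()+.5,np.median(P[:,2]))[:2])
E=np.array(E); vx,vy,x0,y0=cv2.fitLine(E.astype(np.float32),cv2.DIST_HUBER,0,.01,.01).ravel(); print("edge dir",vx,vy,"yaw",np.arctan(-vx/vy))
vv,uu=np.where(l==k); print("lip ends px",uu.min(),uu.max())
yd=np.array([vx,vy])*np.sign(vy); s_=(P[:,:2]-[x0,y0])@yd; xx=(P[:,:2]-[x0,y0])@[yd[1],-yd[0]]
print("ends",np.percentile(s_,[.3,99.7]),"depth",np.percentile(xx,[2,98])); 
o=np.array([x0,y0])+yd*np.mean(np.percentile(s_,[.3,99.7])); print("sash origin",o,"case",o+30*np.array([yd[1],-yd[0]]))
# canister tops and base
print("base",[ray(g,*q,14).round(1) for q in[(215,305.5),(257.5,323.5),(274,292.5)]], "post top",ray(g,251.5,275,76).round(1))
# white canisters in scene: per body
W=(g["p"].min(-1)>110)&(v>268)&(v<325)&(u>212)&(u<264)&(ws[...,2]>25)&(ws[...,2]<118)
n,l,s,c=cv2.connectedComponentsWithStats(W.astype(np.uint8))
for i in range(1,n):
    if s[i,4]>60:
        Q=ws[l==i]; A=np.c_[2*Q[:,:2],np.ones(len(Q))]; sol=np.linalg.lstsq(A,(Q[:,:2]**2).sum(1),rcond=None)[0]
        print("can",s[i],sol[:2].round(1),"r",np.sqrt(sol[2]+sol[:2]@sol[:2]))
# stop
M=(w[...,2]>285)&(w[...,2]<345)&(u>370)&(u<395)&(v>182)&(v<205); Q=w[M]; print("stop",len(Q),Q.min(0).round(),Q.max(0).round(),np.histogram(Q[:,2],bins=12))
M=(ws[...,2]>240)&(ws[...,2]<345)&(u>165)&(u<190)&(v>165)&(v<200);print("stop s",M.sum(),np.nanmedian(ws[M],0))
M=(w[...,2]>140)&(w[...,2]<155)&(u>380)&(u<412)&(v>195)&(v<225);print("mill",np.median(w[M],0), "orange" )
O=(f["p"][...,0]>180)&(f["p"][...,2]<60)&(v>265)&(v<300)&(u>210)&(u<280); Q=w[O&(w[...,2]<25)]; print(Q.max(0),Q.min(0))
B=(f["p"][...,2]>120)&(f["p"][...,0]<110)&(v>205)&(v<260)&(u>160)&(u<215);Q=w[B];print("bowl",Q.min(0),Q.max(0))
E
```

```text
lip z 107.69560838968268 2.298963604738408 1806
edge dir 0.156487 0.98768 yaw -0.15713283
lip ends px 219 367
ends [-183.76524363  212.30613068] depth [ 1.3730986  31.49002671]
sash origin [592.9839324  -7.5878117] case [622.6143321  -12.28242182]
base [array([745.3, -71.6,  14. ]), array([775.3,  51.5,  14. ]), array([674.1,  76.2,  14. ])] post top [671.8  13.7  76. ]
can [218 279  22  29 396] [724.7 -35.4] r 23.583221034983296
can [241 289  20  28 383] [741.9  27.9] r 23.592912848207373
stop 290 [ 562. -210.  285.] [ 605. -171.  345.] (array([98, 33, 12,  4, 15, 34, 20, 50,  6,  7,  6,  5]), array([285.2204364 , 290.20001334, 295.17959027, 300.15916721,
       305.13874415, 310.11832108, 315.09789802, 320.07747496,
       325.05705189, 330.03662883, 335.01620577, 339.9957827 ,
       344.97535964]))
stop s 487 [ 617.87699122 -183.40898037  295.70089316]
mill [ 562.44101723 -276.27194926  150.1637821 ] orange
[397.16437428 181.68013856  23.64647821] [320.46783506  41.62223343  -2.38720123]
bowl [nan nan nan] [nan nan nan]
```

```bash
cat >> h.py <<'E'
from scipy.spatial.transform import Rotation as Ro
CY=-0.157; XC=np.array([np.cos(CY),np.sin(CY),0]); CASE=np.array([622.6,-12.3,0])
LIP=CASE-15*XC; POST=np.array([672.,12.,46.]); KY=-0.25
def ori(psi,th,s=1):
    z=np.array([np.cos(psi)*np.cos(th),np.sin(psi)*np.cos(th),-np.sin(th)]); y=s*np.array([-np.sin(psi),np.cos(psi),0])
    return Ro.from_matrix(np.c_[np.cross(y,z),y,z]).as_rotvec(), z
E
python3 - <<'E'
from h import *
from rig import r
for psi in(0.,.2,.4):
  for th in (0,.15):
    for s in(1,-1):
      o,z=ori(psi,th,s)
      for nm,p in(("far",LIP+z*10-90*z+[0,0,78]),("in",LIP+10*z+[0,0,78]),("up",LIP+10*z+[0,0,250])):
        q=r.inverse_kinematics(p,o); print("lift",psi,th,s,nm,p.round(),None if q is None else np.round(q,2))
for th in(.5,.65,.8):
  for s in(1,-1):
    o,z=ori(KY,th,s)
    for k in(0,-80,-190):
      q=r.inverse_kinematics(POST+19*z+k*XC,o); print("grip",th,s,k,None if q is None else np.round(q,2))
E
```

```text
lift 0.0 0 1 far [528. -10.  78.] None
lift 0.0 0 1 in [618. -10.  78.] [-0.11 -0.08  2.49  2.99  0.85  1.67]
lift 0.0 0 1 up [618. -10. 250.] [-0.11 -0.57  2.46  2.8   0.34  1.89]
lift 0.0 0 -1 far [528. -10.  78.] None
lift 0.0 0 -1 in [618. -10.  78.] [-0.11 -0.08  2.49  2.99  0.85 -1.47]
lift 0.0 0 -1 up [618. -10. 250.] [-0.11 -0.57  2.46  2.8   0.34 -1.25]
lift 0.0 0.15 1 far [529. -10.  90.] None
lift 0.0 0.15 1 in [618. -10.  77.] None
lift 0.0 0.15 1 up [618. -10. 249.] [-0.11 -0.63  2.42  2.15  0.13  2.54]
lift 0.0 0.15 -1 far [529. -10.  90.] None
lift 0.0 0.15 -1 in [618. -10.  77.] None
lift 0.0 0.15 -1 up [618. -10. 249.] [-0.11 -0.63  2.42  2.15  0.13 -0.6 ]
lift 0.2 0 1 far [529. -26.  78.] None
lift 0.2 0 1 in [618.  -8.  78.] [-0.29 -0.05  2.47  2.53  0.95  1.96]
lift 0.2 0 1 up [618.  -8. 250.] [-0.29 -0.52  2.44  2.14  0.59  2.49]
lift 0.2 0 -1 far [529. -26.  78.] None
lift 0.2 0 -1 in [618.  -8.  78.] [-0.29 -0.05  2.47  2.53  0.95 -1.18]
lift 0.2 0 -1 up [618.  -8. 250.] [-0.29 -0.52  2.44  2.14  0.59 -0.66]
lift 0.2 0.15 1 far [530. -26.  90.] None
lift 0.2 0.
[... 1076 characters left out ...]
]
grip 0.5 1 0 None
grip 0.5 1 -80 None
grip 0.5 1 -190 None
grip 0.5 -1 0 None
grip 0.5 -1 -80 None
grip 0.5 -1 -190 None
grip 0.65 1 0 [ 0.09 -0.09  2.18 -1.05  0.31 -0.33]
grip 0.65 1 -80 [ 0.14 -0.28  2.34 -1.01  0.37 -0.35]
grip 0.65 1 -190 None
grip 0.65 -1 0 [ 0.09 -0.09  2.18 -1.05  0.31  2.81]
grip 0.65 -1 -80 [ 0.14 -0.28  2.34 -1.01  0.37  2.8 ]
grip 0.65 -1 -190 None
grip 0.8 1 0 [ 0.07 -0.08  2.11 -0.56  0.43 -0.82]
grip 0.8 1 -80 [ 0.12 -0.27  2.27 -0.58  0.48 -0.77]
grip 0.8 1 -190 [ 0.22 -0.6   2.48 -0.57  0.62 -0.75]
grip 0.8 -1 0 [ 0.07 -0.08  2.11 -0.56  0.43  2.33]
grip 0.8 -1 -80 [ 0.12 -0.27  2.27 -0.58  0.48  2.37]
grip 0.8 -1 -190 [ 0.22 -0.6   2.48 -0.57  0.62  2.39]
```

```bash
python3 - <<'E'
from h import *
from rig import r
for psi in(.1,.3,.45):
  for th in (.3,.4,.5,.6):
      o,z=ori(psi,th,1); T=CASE-8*XC; out=[]
      for dx,dz in((-70,55),(-45,65),(0,65),(0,150),(0,260)):
        q=r.inverse_kinematics(T+dx*XC+[0,0,dz],o); out.append(None if q is None else list(np.round(q,2)))
      print(psi,th,*out,sep="\n  ")
E
```

```text
0.1
  0.3
  None
  None
  [np.float64(-0.2), np.float64(-0.29), np.float64(2.47), np.float64(2.36), np.float64(0.41), np.float64(2.22)]
  [np.float64(-0.2), np.float64(-0.5), np.float64(2.44), np.float64(1.78), np.float64(0.29), np.float64(2.84)]
  [np.float64(-0.2), np.float64(-0.65), np.float64(2.34), np.float64(0.99), np.float64(0.34), np.float64(-2.62)]
0.1
  0.4
  None
  None
  [np.float64(-0.19), np.float64(-0.33), np.float64(2.45), np.float64(2.0), np.float64(0.29), np.float64(2.58)]
  [np.float64(-0.19), np.float64(-0.51), np.float64(2.4), np.float64(1.22), np.float64(0.28), np.float64(-2.9)]
  [np.float64(-0.19), np.float64(-0.64), np.float64(2.29), np.float64(0.69), np.float64(0.43), np.float64(-2.33)]
0.1
  0.5
  None
  None
  None
  [np.float64(-0.18), np.float64(-0.51), np.float64(2.35), np.float64(0.8), np.float64(0.35), np.float64(-2.47)]
  [np.float64(-0.18), np.float64(-0.61), np.float64(2.23), np.float64(0.5), np.float64(0.53), np.float64(-2.15)]
0.1
  0.6
  None
  [np.float64(-0.17), np.float64(-0.51), np.float64(2.46), np.float64(0.75), np.float64(0.33), np.float6
[... 2347 characters left out ...]
0.44), np.float64(-0.42), np.float64(2.47), np.float64(1.33), np.float64(0.78), np.float64(2.95)]
  [np.float64(-0.42), np.float64(-0.36), np.float64(2.41), np.float64(1.33), np.float64(0.76), np.float64(2.95)]
  [np.float64(-0.39), np.float64(-0.23), np.float64(2.31), np.float64(1.37), np.float64(0.73), np.float64(2.91)]
  None
  [np.float64(-0.39), np.float64(-0.48), np.float64(2.15), np.float64(1.0), np.float64(0.89), np.float64(-2.83)]
0.45
  0.6
  None
  None
  None
  [np.float64(-0.36), np.float64(-0.38), np.float64(2.22), np.float64(0.99), np.float64(0.8), np.float64(-2.92)]
  [np.float64(-0.36), np.float64(-0.47), np.float64(2.1), np.float64(0.84), np.float64(0.93), np.float64(-2.7)]
```

```bash
python3 - <<'E'
from h import *
from rig import r,fingers,optics
o1,z1=ori(0,1.2,-1); o8,z8=ori(0,.8,-1); o6,z6=ori(0,.6,-1)
def at(x,z,y=0): return CASE+x*XC+y*np.array([-XC[1],XC[0],0])+[0,0,z]
try:
    p=r.state()["position"]; r.move_linear(p+[0,0,80],v=200)
    fingers.set_gripper(0,10)
    r.move_to(at(-140,300),o1)
    r.move_to(at(-80,150),o8)
    r.move_linear(at(-80,62),v=120)
    s=r.state(); print("pre",s["t"],s["joint_pos"].round(2),s["position"].round(1),s["ft_force"].round(2))
    p,_=optics.camera("top"); cv2.imwrite("pics/pre.png",p[60:300,150:450,::-1].repeat(2,0).repeat(2,1))
except r.MotionError as e: print("ERR",e,r.state()["position"],r.state()["t"])
for th in(.6,.65,.7):
  for x in(-50,-12):
    for z in(58,260): q=r.inverse_kinematics(at(x,z),ori(0,th,-1)[0]); print(th,x,z,None if q is None else np.round(q,2))
E
```

```text
pre 6.2 [-0.08 -0.55  2.4   0.11  0.52  1.42] [5.441e+02 2.000e-01 6.310e+01] [ 0.01  0.11 -0.75]
0.6 -50 58 [-0.09 -0.5   2.46  0.35  0.22  1.17]
0.6 -50 260 [-0.09 -0.71  2.24  0.13  0.65  1.42]
0.6 -12 58 [-0.1  -0.37  2.38  0.47  0.18  1.05]
0.6 -12 260 [-0.1  -0.6   2.18  0.15  0.6   1.39]
0.65 -50 58 [-0.09 -0.49  2.43  0.26  0.29  1.27]
0.65 -50 260 [-0.09 -0.69  2.21  0.11  0.71  1.43]
0.65 -12 58 [-0.1  -0.37  2.35  0.32  0.25  1.2 ]
0.65 -12 260 [-0.1  -0.58  2.15  0.13  0.66  1.41]
0.7 -50 58 [-0.09 -0.48  2.41  0.2   0.35  1.33]
0.7 -50 260 [-0.09 -0.66  2.18  0.1   0.76  1.44]
0.7 -12 58 [-0.09 -0.36  2.33  0.24  0.31  1.28]
0.7 -12 260 [-0.09 -0.56  2.11  0.11  0.72  1.43]
```

View pics/pre.png

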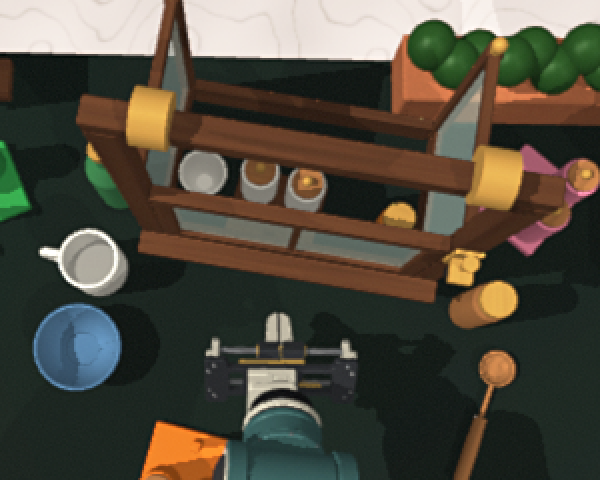

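The picture shows the closed fingers at about (280,325) centred in front of the lip, with the bowl, mug and mill clear. Next: go under the lip, feel contact, lift, then creep up.

```bash
cat > lift.py <<'E'
from h import *
from rig import r,fingers,optics
o6,z6=ori(0,.6,-1)
def at(x,z): return CASE+x*XC+[0,0,z]
F=lambda: np.mean([(r.wait(.02),r.state()["ft_force"])[1] for _ in range(3)],0)
r.move_linear(at(-50,60),o6,v=80); r.move_linear(at(-12,60),v=80)
f0=F(); print("free",f0.round(2)); z=60; log=[]
while z<90:
    z+=1.5; r.move_linear(at(-12,z),v=30); f=F()-f0
    if f[2]<-2: break
print("contact z",z,f.round(2))
zc=z; r.move_linear(at(-12,zc+60),v=60); print((F()-f0).round(2),r.state()["t"])
r.move_linear(at(-12,zc+115),v=60); base=F()-f0; print("base",base.round(2),r.state()["position"].round(1),r.state()["t"])
np.save("f0.npy",f0)
E
python3 lift.py
```

```text
free [-0.22  0.07 -0.19]
contact z 72.0 [-0.82  0.19 -3.12]
[-4.84  0.64 -1.81] 11.05
base [-2.39  0.5  -1.45] [611.1 -10.5 188.4] 12.1667
```

```bash
cat > creep.py <<'E'
from h import *
from rig import r,optics
import sys
f0=np.load("f0.npy"); p,d=optics.camera("top"); q=optics.camera_params("top")
w=cloud(dict(d=d,**q)); cv2.imwrite("pics/up.png",p[60:300,150:450,::-1].repeat(2,0).repeat(2,1))
s=r.state(); P=s["position"]; 
c=(w[...,:2]-CASE[:2])@XC[:2]; l=(w[...,:2]-CASE[:2])@[-XC[1],XC[0]]
M=(c>-28)&(c<-4)&(abs(l+110)<60)&(w[...,2]>50)&(w[...,2]<280); print("lip top z",np.median(w[M][:,2]),M.sum())
z=187.; T=lambda z: CASE-12*XC+[0,0,z]; out=[]
for i in range(14):
    z+=1; r.move_linear(T(z),v=8); r.wait(.05); s=r.state(); f=s["ft_force"]-f0; out.append((z,round(s["position"][2],1),*f.round(1)))
    if f[2]<-7: break
for o in out: print(*o)
print(s["t"])
E
python3 creep.py
```

```text
lip top z 225.17522081273393 512
188.0 188.3 0.3 -0.1 -1.0
189.0 188.8 0.1 0.2 -3.5
190.0 189.9 -1.1 -0.3 -3.8
191.0 191.1 -1.2 1.1 -3.8
192.0 192.1 -1.9 0.2 -4.5
193.0 193.1 -1.8 -0.4 -2.7
194.0 194.1 -1.8 0.3 -3.2
195.0 195.1 -2.0 1.2 -2.9
196.0 196.1 -1.1 -0.3 -3.1
197.0 197.1 -2.1 0.3 -3.6
198.0 198.1 -1.2 -0.4 -3.6
199.0 199.1 -1.8 0.3 -3.5
200.0 200.1 -1.8 -0.6 -3.9
201.0 201.1 -1.6 -0.0 -3.2
16.7667
```

View pics/up.png

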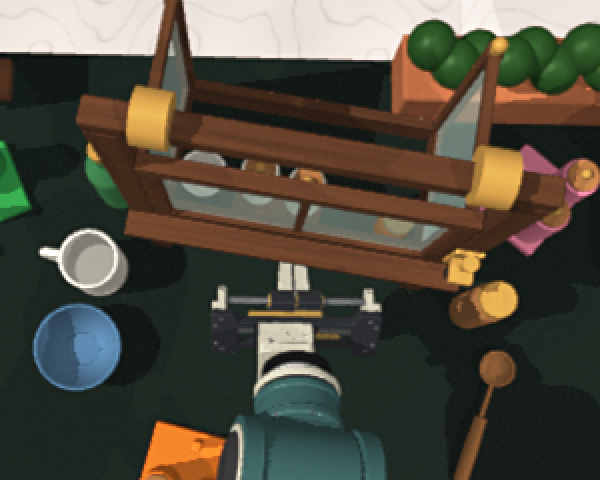

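The sash has risen, with its lip top at about 225 before the creep. The sliding force holds steady at about 3.5 N, so I continue to the foot.

```bash
cat > creep2.py <<'E'
from h import *
from rig import r
f0=np.load("f0.npy"); z=201.; T=lambda z: CASE-12*XC+[0,0,z]; out=[]
def F(n): return np.mean([(r.wait(.02),r.state()["ft_force"]-f0)[1] for _ in range(n)],0)
while z<234:
    z+=.8; r.move_linear(T(z),v=10); f=F(2)
    if f[2]<-5: f=F(5)
    out.append((round(z,1),round(r.state()["position"][2],1),*f.round(1)))
    if f[2]<-7.3: break
for o in out[-14:]: print(*o)
r.wait(.4); print(F(8).round(2),r.state()["t"])
E
python3 creep2.py
```

```text
202.6 202.6 -2.3 -0.1 -3.8
203.4 203.5 -2.8 0.3 -3.5
204.2 204.3 -1.2 0.8 -3.3
205.0 205.1 -1.7 0.3 -3.2
205.8 205.9 -1.2 0.4 -3.8
206.6 206.7 -2.0 0.8 -3.9
207.4 207.5 -1.8 0.8 -3.2
208.2 208.3 -1.4 -0.1 -3.6
209.0 209.1 -1.6 -0.3 -3.7
209.8 209.9 -1.8 0.4 -3.2
210.6 210.7 -1.7 -0.1 -3.1
211.4 211.3 -1.2 -0.2 -4.6
212.2 212.0 -0.6 0.2 -6.9
213.0 212.8 -0.4 0.2 -8.2
[-1.45  0.26 -8.73] 21.7167
```

Foot found: force rose about 5 N over the sliding level within 2 mm. Now I back off straight down, withdraw, and stage in front of the post.

```bash
cat > stage.py <<'E'
from h import *
from rig import r,fingers,optics
T=lambda x,z: CASE+x*XC+[0,0,z]
r.move_linear(T(-12,203),v=40); r.move_linear(T(-12,165),v=120)
r.move_linear(T(-85,150),v=150)
og,zg=ori(KY,.8,-1); G=POST+19*zg
r.move_to(G-110*XC+[0,0,50],og); fingers.set_gripper(60,12)
r.move_linear(G-100*XC,v=120); s=r.state(); print(s["t"],s["position"],G-100*XC,s["joint_pos"].round(2),s["ft_force"])
for n in("wrist","scene","top"):
    q=optics.camera_params(n); p,d=optics.camera(n); np.savez(n+"1.npz",p=p,d=d,**q)
    cv2.imwrite(f"pics/{n}1.png",p[:,:,::-1])
f=load("wrist1"); print("post top/bottom px",proj(f,POST+[0,0,30]),proj(f,POST+[0,0,-32]))
w=cloud(load("top1")); c=(w[...,:2]-CASE[:2])@XC[:2]; l=(w[...,:2]-CASE[:2])@[-XC[1],XC[0]]
M=(c>-28)&(c<-4)&(abs(l+110)<60)&(w[...,2]>50)&(w[...,2]<280); print("lip top z",np.median(w[M][:,2]),M.sum())
E
python3 stage.py
```

```text
25.7167 [586.16299137  24.38208647  32.61275338] [586.05582844  24.36058926  32.37023427] [ 0.13 -0.32  2.31 -0.58  0.49  2.37] [ 0.73318592 -0.11117914  0.19674278]
post top/bottom px [263.87732846  90.84292635] [267.38836075 159.2967622 ]
lip top z 248.34912247848175 538
```

View pics/wrist1.png

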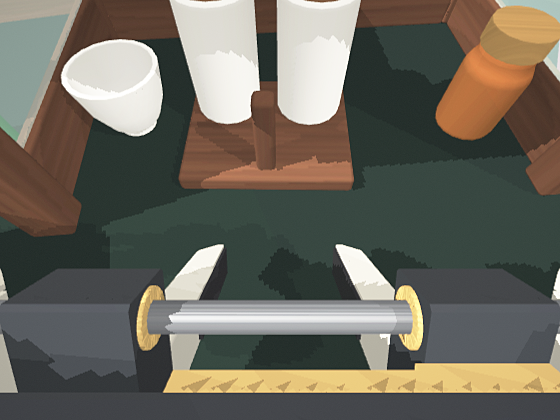

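The wrist view shows the grip post between the canisters, top at (263,97) and foot at (265,168). That is within a few pixels of the prediction, and the base's front edge is level, so the yaw fits. Grip and pull.

```bash
cat > pull.py <<'E'
from h import *
from rig import r,fingers,optics
f=load("wrist1"); a=ray(f,263,97,76); b=ray(f,265.5,169,14)+7*np.array([np.cos(KY),np.sin(KY),0]); print("post",a.round(1),b.round(1))
m=(a+b)/2; assert np.hypot(*(m-POST)[:2])<12
P=np.array([*(m[:2]+POST[:2])/2,46.]); og,zg=ori(KY,.8,-1); G=P+19*zg
r.move_linear(G-40*XC,v=100); r.move_linear(G,v=60); s=r.state(); print(s["position"]-G,s["ft_force"].round(1))
fingers.set_gripper(0,15); s=r.state(); print("w",s["width"],s["grip_force"],s["ft_force"].round(1),s["t"])
if 10<s["width"]<20:
    r.move_linear(G-15*XC,v=30); s=r.state(); print(s["width"],s["ft_force"].round(1))
    r.move_linear(G-195*XC,v=70); s=r.state(); print(s["width"],s["ft_force"].round(1),s["t"])
    np.save("G.npy",G)
for n in("scene","top"):
    q=optics.camera_params(n); p,d=optics.camera(n); np.savez(n+"2.npz",p=p,d=d,**q)
p=load("top2")["p"];cv2.imwrite("pics/pull.png",p[60:300,150:450,::-1].repeat(2,0).repeat(2,1))
E
python3 pull.py
```

```text
post [667.1  13.6  76. ] [670.3  13.7  14. ]
[-0.2163424  -0.03808184 -0.31314563] [-0.7  0.9  0.4]
w 14.064307041705684 15.000117123126984 [-1.4 -0.1  0.9] 28.2083
13.731510265867168 [-6.4  1.2  4.3]
13.43618879651308 [-4.5  2.   3.2] 31.5833
```

View pics/pull.png

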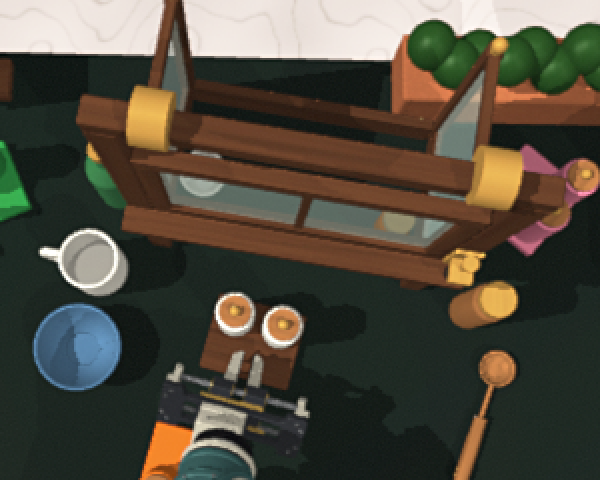

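The stand is out in front of the lip, canisters at (235,312) and (283,326), upright. I check the numbers, release, rise straight up and inspect.

```bash
cat > rel.py <<'E'
from h import *
from rig import r,fingers,optics
def cc(p): d=p[:2]-CASE[:2]; return np.round([d@XC[:2],d@[-XC[1],XC[0]]],1)
f=load("top2"); m=(ray(f,267.5,215,124)+ray(f,291.5,222.5,124))/2; print("cans mid",cc(m),"origin x about",cc(m)[0]-22)
G=np.load("G.npy"); U=G-195*XC
fingers.set_gripper(45,10); r.wait(.2)
print("after open",r.state()["ft_force"].round(1))
r.move_linear(U+[0,0,110],v=90); r.move_linear(U+[-20,0,200],v=120)
s=r.state(); print(s["t"],s["ft_force"].round(1))
for n in("scene","top"):
    q=optics.camera_params(n); p,d=optics.camera(n); np.savez(n+"3.npz",p=p,d=d,**q)
w=cloud(load("top3")); d=w[...,:2]-CASE[:2]; c=d@XC[:2]; l=d@[-XC[1],XC[0]]
M=(c>-28)&(c<-4)&(abs(l+110)<60)&(w[...,2]>50)&(w[...,2]<280); print("lip top z",np.median(w[M][:,2]),M.sum())
a,b=load("scene3")["p"],load("top3")["p"]; h=lambda x:cv2.resize(x,(400,300))
cv2.imwrite("pics/end.png",np.vstack([h(a[90:390,120:520]),h(b[60:285,150:450])])[:,:,::-1])
E
python3 rel.py
```

```text
cans mid [-90.1  23.7] origin x about -112.1
after open [-0.3  0.8  0.5]Traceback (most recent call last):
  File "rel.py", line 8, in <module>
    r.move_linear(U+[0,0,110],v=90); r.move_linear(U+[-20,0,200],v=120)
                                     ~~~~~~~~~~~~~^^^^^^^^^^^^^^^^^^^^^
rig.MotionError: the arm cannot follow that straight line within its joint ranges
```

```bash
sed -i 's/^fingers.set.*$//; s/^print("after.*$//; s/^r.move_linear(U.*$//' rel.py; python3 rel.py
```

```text
cans mid [-90.1  23.7] origin x about -112.1
33.9667 [ 0.4 -0.1 -0.1]
lip top z 248.13857337024177 546
```

View pics/end.png

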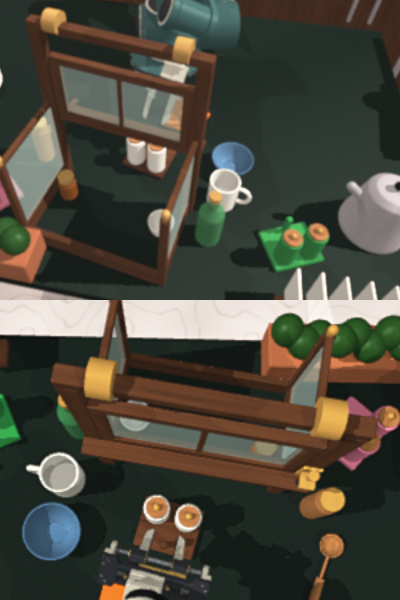

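The stand is upright and clear in front of the lip. The sash is still up, with its lip top at 248 as before. The gripper is free, and the other objects look undisturbed. Handing in.

```bash
python3 -c "
from rig import r
print(r.close_job())"
```

```text
the job is handed in; nothing more can be done
None
```

I handed the job in at about 34 s: the sash is up against the rubber foot, and the cruet stand is upright about 112 mm in front of the case and clear of the lip; the hand-in gave no verdict.

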